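# Find the rattling power module and seat it in the repair cradle

### The arm

A 7-joint arm with a two-finger parallel gripper is mounted at the origin on the work surface. World frame = base frame: x ahead of the robot, y to its left, z up, the work surface at z = 0. Lengths are in m, angles in rad, forces in N, time in s.
With the tool pointing down it reaches from about 0.425 to 0.825 m from the base axis. Payload 3.6 kg.
Tool frame: the origin (TCP) lies between the finger pads; the fingertips stand 11 mm ahead of it and the grasp point (between the pads) lies 8 mm behind it; z points along the fingers, x is the direction in which the jaws open and shut, and the axes are right-handed (so a half turn about z gives the same grasp; the last joint's range is limited). The gripper opens to 85 mm and grips with 20 to 120 N. Pads are 22 mm wide; open, the fingers measure 114 mm over their backs; the gripper's body (76 mm by 85 mm) begins 54 mm behind the grasp point. The pads swing forward as they close: fully open they stand 13 mm farther back than shut.
Start: joints at [-1.254, 0.615, -0.013, 1.423, 0.008, 1.103, -0.04], TCP at [0.218, 0.612, 0.209] pointing down, gripper open.
Joint ranges: [-3.12, 3.12], [-0.3, 2.06], [-1.34, 1.32], [0.26, 2.42], [-1.36, 4.5], [0.01, 1.98], [-2.84, 2.84]. Speed limits (rad/s): [2.79, 2.79, 3.14, 3.14, 3.14, 3.14, 3.14].

### API

Orientations are given as [roll, pitch, yaw] about the fixed x, y, z axes, in that order (R = Rz(yaw) Ry(pitch) Rx(roll)).
In Python, from plant import r gives the robot as it stands.
- The arm moves only by the shell command python3 -m pendant 'ROWS'. ROWS is JSON, a list of rows, each a list of 3 entries, a list of its own where there are three numbers: the gripper command: -1 is fully open, 1 is shut, values between are in proportion, then the shift along the tool's x, y, z in mm, then the turn, a rotation vector about the tool's x, y, z in rad. In form: [[grip, [dx, dy, dz], [wx, wy, wz]], ...]. A call has 1 to 12 rows; each row shifts and turns the commanded pose from where the row before left it, along the tool's axes as they then stand; what a row does not reach is not made up. A row lasts 1/10 s, in which the tool goes at most 50 mm and 8.59 degrees, less where a joint would pass 70% of its speed; a pose out of reach is approached as far as the arm can. A call is refused whole if a number of a shift passes 50 or a number of a turn 0.15, either way. A call with a gripper value outside its range is refused whole. The fingers move at their own pace and stop on an object; the grip force is fixed at half the most. Time passes only in rows, so rows that do not move let the fingers close. It gives the time, the measured TCP pose, the force and the opening at its end, in the units of the state.
- r.state(): the state, without advancing time (a new reading comes with each control period).
- r.get_image(name): name is "scene" or "side" or "wrist"; returns the picture (400x640x3 uint8, blue, green, red); there is no depth.
- r.calibration(name): a dict with "camera_matrix" (3x3 intrinsics, pixels), "position" and "orientation" of the camera in the world. Camera axes: x right, y up, looking along -z (the intrinsics and any distortion apply to the point x, -y, -z); pixel columns grow to the right and rows downward; lengths in m; the calibration is good to about 2 mm. A picture is of the moment at which its call begins: read the wrist's pose just before it. calibration takes no time and is no camera call; for the wrist camera it gives the pose at the moment of the call.
- r.hand_in(): hands the job in, once; it reports no verdict.
Trained networks look in the newest picture that a camera, given by its name, has taken for a name from the list of things; names that differ only in an ending like _2 or _b are one class to them, and where a whole thing is asked for, a point or a joint stands for the part that bears it (a point fixed in the world has none). Each returns a list of dicts, best first, with "conf" (0 to 1); they miss things now and then, are a little off and sometimes report something else, mostly with a low value. They report only what shows in the picture. A call takes as long as a camera call. They do not tell look-alikes from the thing itself.
- r.recognise(camera, target): "box" ([left, top, width, height] in pixels, round what is visible of it).
The state is a dict: "time_s": time; "joint_pos": joint angles; "qvel": joint speeds; "tau": joint torques, N m; "eef_pos": TCP position; "tool_rot": TCP orientation; "ft_force": force on the tool from outside, world axes, zero at the start; "wrist_torque": the same for the moment, N m; "finger_gap": finger opening in m.
Only numpy, scipy, OpenCV 4.12 (cv2) and the standard library are available. Lean on these libraries where they do the work, as an engineer would, in place of code of your own. Each camera call takes 0.05 s, during which the arm holds its last target. There are 200 camera calls.

### The job

One of the three identical sealed power modules on the mat has a heavy core that has come loose inside: lift them and shake them gently to feel which one it is. Then seat that module fully home in the empty repair cradle without forcing it, and leave the other two standing upright on the mat. Handle the modules gently, no faster than about half a metre a second and without banging them down, and leave the other things on the desk where they are.

Things in the scene. Friction and masses are not known exactly. Their poses are not given: they have to be found in the camera images.
- module_a: one of three identical sealed black plastic power modules, 62 (x) x 96 (y, long) x 54 (z) tall, about 0.36 kg each, rigid. Origin at the centre of its underside, z up; a half-turn makes no difference. Holds a 0.16 kg core: in one of the three (any of them) it is broken free, in the other two it is fixed
- module_b: as module_a. A broken-free core rolls easily inside the closed case, 21 either way of the middle along y (8 along x), and stops dead with a soft knock at the end wall. A stroke of some 70 along y that stops sharply throws it to the leading end
- module_c: as module_a. Felt at the wrist: a loose core that has gone from end to end shifts the weight of the held module, changing the moment about its x by about 0.06 N m (and knocks with a few N when it arrives); a sound module shows no change. Readings are noisier than that: average them
- cradle: fixed rigid aluminium cradle, base 106 (x) x 140 (y) x 8 tall, origin under its centre. Guides 27 tall above the desk: two 18 long near the corners of each long side (the middle 64 open for fingers), one 60 wide at each end. They leave a pocket 66 (x) x 100 (y): straight for 12 above the base, then widening by 7 on every side at 45 degrees as a lead-in
- pocket (a point): centre of the pocket's floor, 8 above the cradle's underside; axes as the cradle's. A module that is fully home has its origin here, long side along y
- mat: fixed grey work mat, 300 (x) x 500 (y) x 3 thick, on which the modules stand; origin at the centre of its underside
- solder_spool: bystander: steel solder spool, 54 dia x 56 tall, standing; origin under its centre
- tape_roll: bystander: white roll of tape lying flat on the mat, 50 outer dia x 18 tall; origin under its centre
- flux_jar: bystander: small amber glass jar on the mat, 36 dia x 45 tall; origin under its centre
- multimeter: bystander: orange and black multimeter lying on its back, 75 (x) x 145 (y) x 42 tall; origin under its centre
- screwdriver: bystander: screwdriver lying on the desk, 180 long along its x, about 30 thick
- controller_board: bystander: small blue circuit board on a black carrier, 55 (x) x 70 (y) x 22 tall; origin under its centre
There are look-alikes about, which are no part of the job. Leave any white look-alike of the module_b alone. What is shaped like the module_c but yellow is not meant.

How it is judged:
By the outcome, as a careful person would: the job done as asked, in the order asked, and still so for the second after the job is handed in, with the robot touching nothing.
It also fails if it takes over 72 s, if anything falls off the work surface, if the arm or the gripper's body presses on something with over 40 N, if the wrist force passes 120 N, or if a joint passes its speed limit or range.

## Working session

There is one attempt and no reset: what is moved stays moved. The work goes in short steps, Python scripts to look and compute and a shell command to move; the robot and the scene stay as the last step left them, time stands still between calls to the robot, and variables do not carry over. Pictures are saved under pics/ and viewed, about 8 in all and at most 12, crops included, and the job is handed in when it is done.

```bash
mkdir -p pics; ls; cat > h.py <<'E'
import numpy as np,cv2
from plant import r
from scipy.spatial.transform import Rotation as R
def cam(n):
    c=r.calibration(n); o=np.array(c["orientation"],float)
    Rm=o if o.shape==(3,3) else (R.from_euler('xyz',o).as_matrix() if o.size==3 else R.from_quat(o).as_matrix())
    return np.array(c["camera_matrix"]),np.array(c["position"]),Rm
def px2w(n,uv,z,C=None):
    K,p,Rm=C or cam(n); d=np.linalg.inv(K)@np.array([uv[0],uv[1],1.]); d=Rm@(d*[1,-1,-1]); return p+d*(z-p[2])/d[2]
def w2px(n,X,C=None):
    K,p,Rm=C or cam(n); v=Rm.T@(np.array(X)-p); v=K@(v*[1,-1,-1]); return v[:2]/v[2]
E
python3 - <<'E'
from h import *
s=r.state(); print(s)
for n in("scene","side","wrist"):
    print(n,r.calibration(n)); im=r.get_image(n); cv2.imwrite(f"pics/{n}0.png",im)
    for t in("module_a","cradle"): print(t,[(np.round(d["box"]).tolist(),round(d["conf"],2)) for d in r.recognise(n,t)])
E
```

```text
pics
{'time_s': 0.0, 'joint_pos': array([-1.25449584,  0.61595033, -0.01266453,  1.42490733,  0.00807281,
        1.10339633, -0.04038126]), 'qvel': array([ 0.00210352,  0.00143513,  0.00169794,  0.00133547,  0.00051889,
        0.0002541 , -0.00157709]), 'tau': array([-3.55059929e-04, -4.69223642e+01,  2.58821631e-01, -1.71029788e+01,
        9.93366499e-03,  9.68599546e-03, -1.98279409e-06]), 'eef_pos': array([0.21816359, 0.61141729, 0.20811509]), 'tool_rot': array([-3.14157891e+00,  2.61261194e-03,  1.22810824e+00]), 'ft_force': array([-0.73284929,  0.15398396, -0.04236896]), 'wrist_torque': array([-0.02099737, -0.04578393, -0.04718496]), 'finger_gap': 0.085332965566952}
scene {'camera_matrix': array([[432.39654575,   0.        , 311.12956176],
       [  0.        , 432.39654575, 199.81233824],
       [  0.        ,   0.        ,   1.        ]]), 'position': array([1.19049292, 0.05364049, 0.89799855]), 'orientation': array([ 0.66515947, -0.00951594,  1.81689306])}
module_a [([437.0, 204.0, 51.0, 31.0], 0.92), ([317.0, 201.0, 42.0, 41.0], 0.74), ([386.0, 210.0, 43.0, 35.0], 0.74), 
[... 305 characters left out ...]
': array([-0.24186703, -0.89937413,  0.85558118]), 'orientation': array([ 0.93949999, -0.01440341, -0.75623671])}
module_a [([289.0, 172.0, 38.0, 29.0], 0.9), ([216.0, 147.0, 37.0, 27.0], 0.84), ([164.0, 170.0, 39.0, 31.0], 0.77), ([256.0, 152.0, 33.0, 31.0], 0.74), ([286.0, 123.0, 28.0, 27.0], 0.71)]
cradle [([323.0, 219.0, 63.0, 35.0], 0.62)]
wrist {'camera_matrix': array([[339.64989742,   0.        , 317.13283268],
       [  0.        , 339.64989742, 203.62215781],
       [  0.        ,   0.        ,   1.        ]]), 'position': array([0.14869569, 0.63588979, 0.37312086]), 'orientation': array([-0.29622598,  0.00161929,  1.22779906])}
module_a [([0.0, 272.0, 106.0, 90.0], 0.58)]
cradle []
```

View pics/scene0.png

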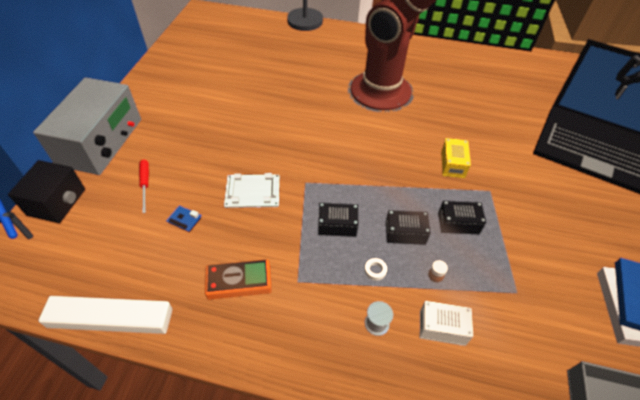

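View pics/side0.png

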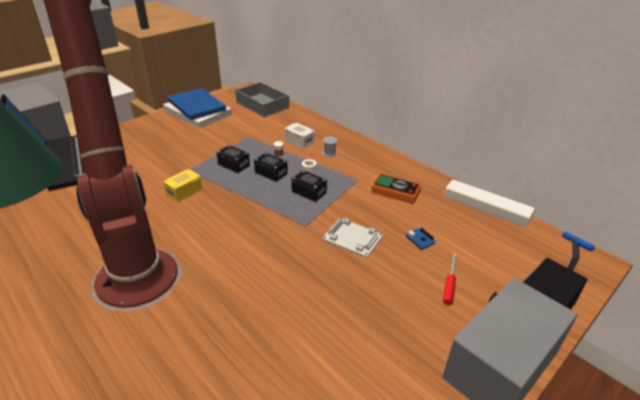

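The scene view shows three black modules at about (338,217), (408,226) and (463,214). The cradle is at (252,190), and there are yellow and white look-alikes. I'll rectify the view to get rough poses.

```bash
python3 - <<'E'
from h import *
im=cv2.imread("pics/scene0.png")
C=cam("scene")
for n,uv in dict(A=(338,213),B=(408,221),Cc=(464,210)).items(): print(n,px2w("scene",uv,.057,C).round(3))
print("cradle",px2w("scene",(252,190),.02,C).round(3), "jar",px2w("scene",(439,265),.045,C).round(3),"tape",px2w("scene",(376,268),.015,C).round(3))
print("yellow",px2w("scene",(456,152),.054,C).round(3),"multim",px2w("scene",(238,272),.04,C).round(3))
def rect(n,im,z,x0,x1,y0,y1,s,C):
    # out: rows = x descending (ahead up), cols = y descending (left is +y)
    W=int((y1-y0)*s);H=int((x1-x0)*s)
    src=[w2px(n,(x,y,z),C) for x,y in((x1,y1),(x1,y0),(x0,y0),(x0,y1))]
    M=cv2.getPerspectiveTransform(np.float32(src),np.float32([(0,0),(W,0),(W,H),(0,H)]))
    return cv2.warpPerspective(im,M,(W,H))
cv2.imwrite("pics/rect.png",rect("scene",im,.057,.3,.75,-.3,.42,1100,C))
E
```

```text
A [ 0.572 -0.027  0.057]
B [0.553 0.14  0.057]
Cc [0.486 0.269 0.057]
cradle [ 0.528 -0.264  0.02 ] jar [0.648 0.222 0.045] tape [0.673 0.087 0.015]
yellow [0.286 0.242 0.054] multim [ 0.775 -0.21   0.04 ]
```

View pics/rect.png

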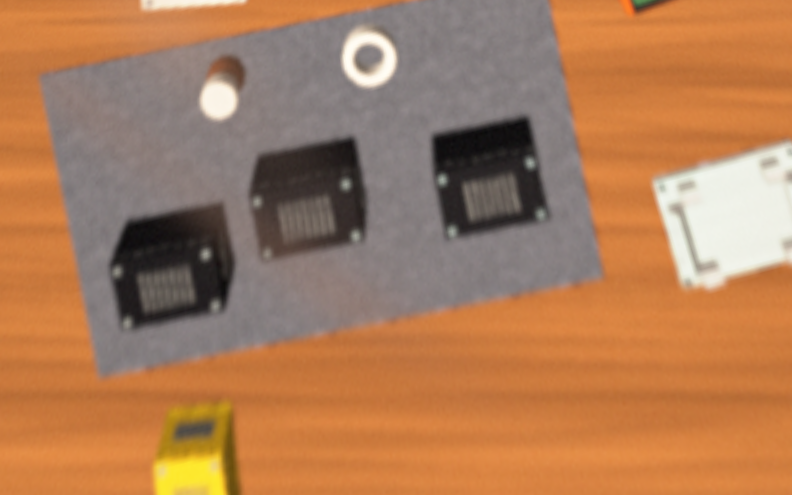

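The rectified view shows the modules turned about 11 degrees, with the long side roughly along y. They lie near (0.48,0.27), (0.55,0.14) and (0.57,-0.03). I'll go above the nearest one.

```bash
python3 -m pendant '[[-1,[0,0,0],[0,0,0.147]],[-1,[0,0,0],[0,0,0.147]],[-1,[0,0,0],[0,0,0.147]],[-1,[0,0,0],[0,0,0.147]],[-1,[0,0,0],[0,0,0.147]],[-1,[0,0,0],[0,0,0.147]],[-1,[0,0,0],[0,0,0.147]]]'
python3 -m pendant '[[-1,[21,43,0],[0,0,0]],[-1,[21,43,0],[0,0,0]],[-1,[21,43,0],[0,0,0]],[-1,[21,43,0],[0,0,0]],[-1,[21,43,0],[0,0,0]],[-1,[21,43,0],[0,0,0]],[-1,[21,43,0],[0,0,0]],[-1,[21,43,0],[0,0,0]],[-1,[21,43,0],[0,0,0]],[-1,[0,0,0],[0,0,0]],[-1,[0,0,0],[0,0,0]]]'
python3 - <<'E'
from h import *
import pickle
C=cam("wrist"); im=r.get_image("wrist"); cv2.imwrite("pics/w1.png",im); pickle.dump(C,open("w1.pkl","wb"))
s=r.state(); print(s["eef_pos"],s["tool_rot"],s["joint_pos"])
print([(np.round(d["box"]).tolist(),round(d["conf"],2)) for d in r.recognise("wrist","module_a")])
E
```

```text
time_s: 1.15
eef_pos: [0.2183, 0.6122, 0.2093]
tool_rot: [-3.141, 0.0, 0.193]
ft_force: [-0.1, 0.4, -0.6]
finger_gap: 0.0853
time_s: 2.25
eef_pos: [0.4812, 0.2687, 0.2095]
tool_rot: [-3.142, -0.0, 0.195]
ft_force: [-0.7, 1.0, -0.2]
finger_gap: 0.0856
[0.47997375 0.27064053 0.20931684] [-3.14065211e+00  3.86813385e-04  1.98958604e-01] [-0.74802222  0.47178545  0.29494126  1.72106779 -0.1617864   0.97261536
 -0.19311103]
[([48.0, 122.0, 130.0, 72.0], 0.94), ([524.0, 191.0, 114.0, 106.0], 0.81), ([293.0, 126.0, 64.0, 102.0], 0.75), ([328.0, 243.0, 63.0, 98.0], 0.64)]
```

View pics/w1.png

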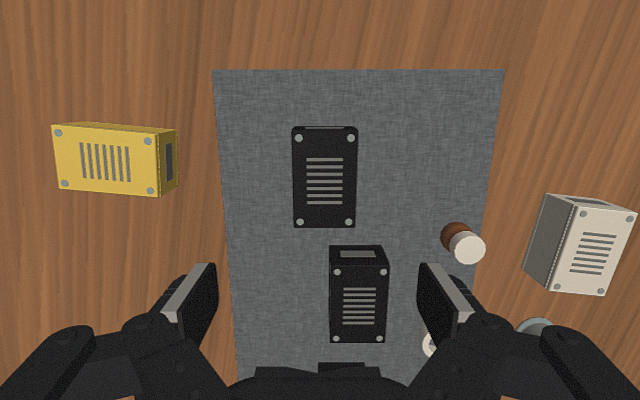

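The wrist view shows one module at (325,177) and a second at (359,300). I'll project their corner screws.

```bash
cat >> h.py <<'E'
def fit(C,pts,z=.057):
    P=np.array([px2w("wrist",p,z,C)[:2] for p in pts]); c=P.mean(0)
    l=(P[0]+P[1]-P[2]-P[3])/2; yaw=np.arctan2(-l[0],l[1])
    w=(P[1]+P[3]-P[0]-P[2])/2
    print("c",c.round(4),"yaw(long)",yaw.round(3),"yaw(short)",np.arctan2(w[1],w[0]).round(3),"L,W",np.linalg.norm(l).round(4),np.linalg.norm(w).round(4)); return c,yaw
E
python3 - <<'E'
from h import *
import pickle
C=pickle.load(open("w1.pkl","rb")); im=cv2.imread("pics/w1.png")
def ref(p): # refine bright screw centroid
    x,y=p; w=im[y-7:y+8,x-7:x+8].mean(2); m=(w>(w.max()+np.median(w))/2)*1.; g=np.mgrid[-7:8,-7:8]; return x+(g[1]*m).sum()/m.sum(),y+(g[0]*m).sum()/m.sum()
for q in ([(298,139),(352,139),(300,222),(350,222)],[(338,272),(383,271),(336,338),(380,338)]):
    q=[ref(p) for p in q]; print(np.round(q,1).tolist()); fit(C,q)
print(w2px("wrist",[.48,.27,.057],C))
E
```

```text
[[298.4, 137.5], [352.4, 137.7], [299.8, 224.3], [348.3, 222.0]]
c [0.4888 0.2682] yaw(long) 0.186 yaw(short) 0.217 L,W 0.0839 0.0489
[[336.7, 271.5], [384.4, 271.8], [335.7, 341.6], [379.0, 338.2]]
c [0.5524 0.1404] yaw(long) 0.189 yaw(short) 0.238 L,W 0.0845 0.0488
[316.06601008 178.44633206]
```

Both wrist-camera fits agree with the scene estimates, and the screw spacing of 84 x 49 is plausible. Next I'll descend on the first module (call it C) and grasp it.

```bash
python3 -m pendant '[[-1,[8,3,30],[0,0,0]],[-1,[0,0,45],[0,0,0]],[-1,[0,0,45],[0,0,0]],[-1,[0,0,30],[0,0,0]],[-1,[0,0,20],[0,0,0]],[-1,[0,0,9],[0,0,0]],[-1,[0,0,0],[0,0,0]],[-1,[0,0,0],[0,0,0]]]'
python3 -m pendant '[[1,[0,0,0],[0,0,0]],[1,[0,0,0],[0,0,0]],[1,[0,0,0],[0,0,0]],[1,[0,0,0],[0,0,0]],[1,[0,0,0],[0,0,0]],[1,[0,0,0],[0,0,0]],[1,[0,0,0],[0,0,0]],[1,[0,0,0],[0,0,0]]]'
python3 -m pendant '[[1,[0,0,-10],[0,0,0]],[1,[0,0,-25],[0,0,0]],[1,[0,0,-35],[0,0,0]],[1,[0,0,-30],[0,0,0]],[1,[0,0,-10],[0,0,0]],[1,[0,0,0],[0,0,0]],[1,[0,0,0],[0,0,0]]]'
```

```text
time_s: 3.15
eef_pos: [0.489, 0.27, 0.0312]
tool_rot: [-3.141, -0.002, 0.2]
ft_force: [0.0, 0.1, -0.8]
finger_gap: 0.0853
time_s: 3.95
eef_pos: [0.4914, 0.2703, 0.0351]
tool_rot: [-3.138, -0.007, 0.199]
ft_force: [-2.3, -0.7, 21.2]
finger_gap: 0.0
time_s: 4.65
eef_pos: [0.4878, 0.2685, 0.1393]
tool_rot: [3.141, 0.002, 0.199]
ft_force: [0.1, 0.7, -1.1]
finger_gap: -0.0002
```

```bash
python3 - <<'E'
from h import *
a=r.get_image("scene"); b=r.get_image("wrist")
cv2.imwrite("pics/chk.png",np.vstack([cv2.resize(a[150:330,260:540],(700,450))[:290],cv2.resize(b,(700,437))[:310]]))
E
```

```text
(no output)
```

View pics/chk.png

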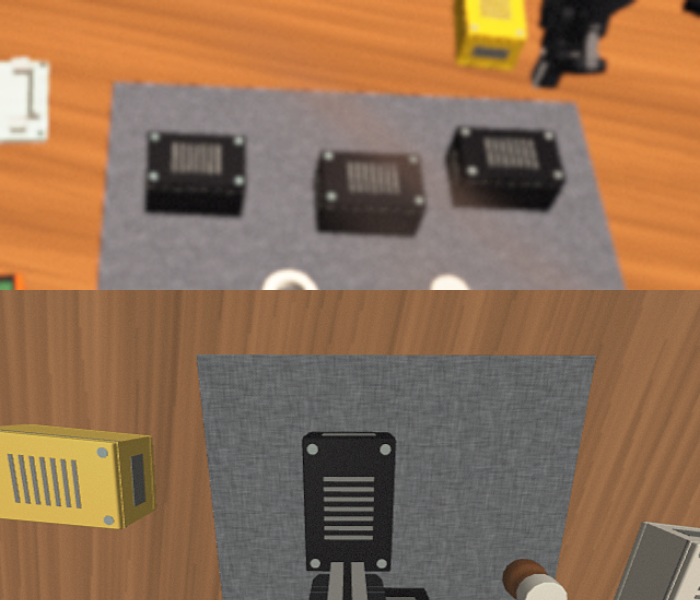

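```bash
python3 - <<'E'
from h import *
s=r.state(); print(s["eef_pos"],s["tool_rot"],s["finger_gap"])
C=cam("wrist"); print(C[1])
e=s["eef_pos"]
for dz in(0,-.011,.06): print(dz,"wrist px",w2px("wrist",e+[0,0,dz],C).round(),"scene px",w2px("scene",e+[0,0,dz]).round(), "side",w2px("side",e+[0,0,dz]).round())
fit(C,[(285,146),(352,146),(288,250),(347,250)])
CS=cam("scene")
for p in((322,204),(361,205),(440,201.5),(480,204)):print(px2w("scene",p,.057,CS))
b=r.get_image("side");a=r.get_image("scene"); cv2.imwrite("pics/chk2.png",np.hstack([cv2.resize(b[60:240,100:280],(400,400)),cv2.resize(a[100:280,390:570],(400,400))]))
E
```

```text
[0.48744577 0.26830904 0.13861285] [3.14046987 0.00353852 0.19908719] 0.00034188366670407874
[0.47340496 0.34016314 0.30277702]
0 wrist px [317. 245.] scene px [474. 189.] side [231. 130.]
-0.011 wrist px [317. 237.] scene px [472. 192.] side [231. 133.]
0.06 wrist px [317. 314.] scene px [482. 172.] side [229. 114.]
c [0.4878 0.2688] yaw(long) 0.19 yaw(short) 0.2 L,W 0.0817 0.0474
[ 0.55468166 -0.07030833  0.057     ]
[0.53370616 0.02302227 0.057     ]
[0.473887   0.21055406 0.057     ]
[0.4570024  0.30685974 0.057     ]
```

View pics/chk2.png

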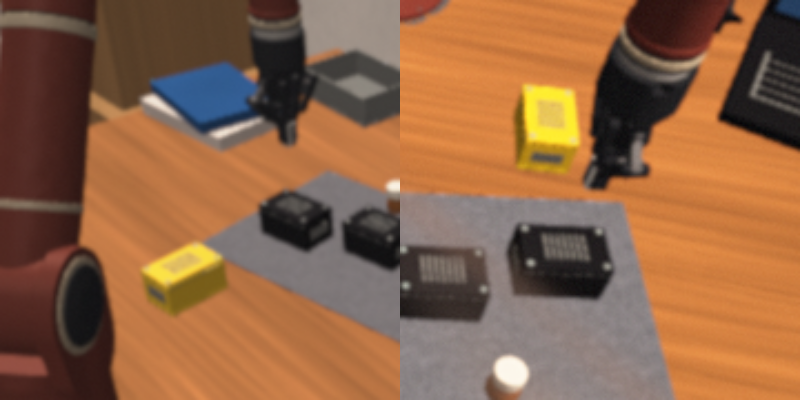

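Both views put the closed fingertips about 30 mm higher than the stated TCP geometry gives. The contact agrees: 21 N on the module's top with eef z at 0.035. The xy position is right and the module hasn't moved. I'll regrasp deeper, checking force on the way down.

```bash
python3 -m pendant '[[-1,[0,0,0],[0,0,0]],[-1,[0,0,0],[0,0,0]],[-1,[0,0,0],[0,0,0]],[-1,[0,0,0],[0,0,0]],[-1,[0,0,0],[0,0,0]],[-1,[0,0,0],[0,0,0]],[-1,[0,0,30],[0,0,0]],[-1,[0,0,40],[0,0,0]],[-1,[0,0,25],[0,0,0]],[-1,[0,0,10],[0,0,0]],[-1,[0,0,0],[0,0,0]],[-1,[0,0,0],[0,0,0]]]'
python3 -m pendant '[[-1,[0,0,10],[0,0,0]],[-1,[0,0,10],[0,0,0]],[-1,[0,0,0],[0,0,0]],[-1,[0,0,0],[0,0,0]]]'
python3 - <<'E'
from h import *
b=r.get_image("side");a=r.get_image("scene"); cv2.imwrite("pics/chk3.png",np.hstack([cv2.resize(b[80:220,160:300],(400,400)),cv2.resize(a[120:260,390:530],(400,400))]))
E
```

```text
time_s: 6.05
eef_pos: [0.4897, 0.2692, 0.0363]
tool_rot: [-3.141, -0.002, 0.199]
ft_force: [1.3, -0.3, -0.3]
finger_gap: 0.0853
time_s: 6.45
eef_pos: [0.4885, 0.2687, 0.0151]
tool_rot: [3.141, 0.001, 0.199]
ft_force: [0.2, 0.8, 0.4]
finger_gap: 0.0853
```

View pics/chk3.png

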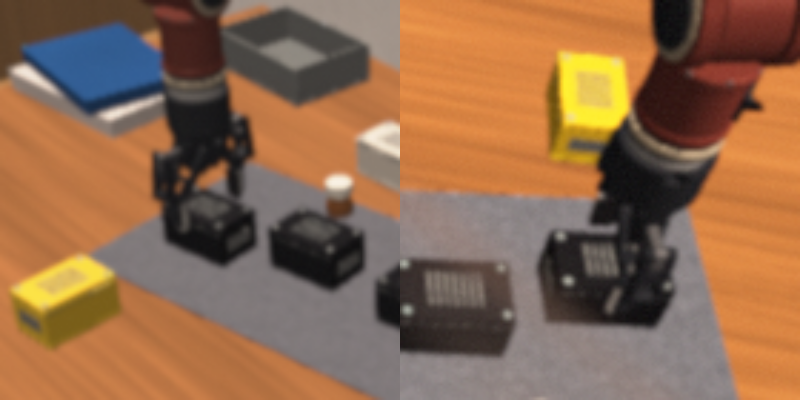

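The fingers straddle the module and are centred on it, with the tips just below its top. I'll go deeper and close.

```bash
python3 -m pendant '[[-1,[0,0,8],[0,0,0]],[-1,[0,0,7],[0,0,0]],[-1,[0,0,0],[0,0,0]]]'
python3 -m pendant '[[1,[0,0,0],[0,0,0]],[1,[0,0,0],[0,0,0]],[1,[0,0,0],[0,0,0]],[1,[0,0,0],[0,0,0]],[1,[0,0,0],[0,0,0]],[1,[0,0,0],[0,0,0]]]'
```

```text
time_s: 6.85
eef_pos: [0.4877, 0.2684, -0.001]
tool_rot: [3.141, 0.003, 0.199]
ft_force: [-0.7, 0.0, 0.5]
finger_gap: 0.0854
time_s: 7.45
eef_pos: [0.4889, 0.2689, 0.0005]
tool_rot: [-3.142, -0.0, 0.199]
ft_force: [0.1, -0.2, 1.5]
finger_gap: 0.0611
```

Gripped at 61 mm. Next I'll lift, stroke and measure.

```bash
cat > m.py <<'E'
from h import *
import sys
W=[];T=[];F=[]
for i in range(int(sys.argv[1])):
    r.get_image("side"); s=r.state(); W.append(s["wrist_torque"]);T.append(s["tau"]);F.append(s["ft_force"])
W=np.array(W);T=np.array(T); y=s["tool_rot"][2]; n=len(W)
mx=W@[np.cos(y),np.sin(y),0]; my=W@[-np.sin(y),np.cos(y),0]
print("t",round(s["time_s"],2),"e",s["eef_pos"].round(3),"gap",round(s["finger_gap"],4),"Mx %.4f +- %.4f  My %.4f"%(mx.mean(),mx.std()/n**.5,my.mean()),"F",np.mean(F,0).round(2),"tau5-7",T[:,4:].mean(0).round(4))
E
python3 -m pendant '[[1,[0,0,-8],[0,0,0]],[1,[0,0,-20],[0,0,0]],[1,[0,0,-30],[0,0,0]],[1,[0,0,-25],[0,0,0]],[1,[0,0,-10],[0,0,0]],[1,[0,0,0],[0,0,0]]]'
python3 -m pendant '[[1,[0,38,0],[0,0,0]],[1,[0,38,0],[0,0,0]],[1,[0,0,0],[0,0,0]],[1,[0,0,0],[0,0,0]],[1,[0,0,0],[0,0,0]]]'
python3 m.py 10
python3 -m pendant '[[1,[0,-38,0],[0,0,0]],[1,[0,-38,0],[0,0,0]],[1,[0,0,0],[0,0,0]],[1,[0,0,0],[0,0,0]],[1,[0,0,0],[0,0,0]]]'
python3 m.py 10
python3 -m pendant '[[1,[0,38,0],[0,0,0]],[1,[0,38,0],[0,0,0]],[1,[0,0,0],[0,0,0]],[1,[0,0,0],[0,0,0]],[1,[0,0,0],[0,0,0]]]'
python3 m.py 8
python3 -m pendant '[[1,[0,-38,0],[0,0,0]],[1,[0,-38,0],[0,0,0]],[1,[0,0,0],[0,0,0]],[1,[0,0,0],[0,0,0]],[1,[0,0,0],[0,0,0]]]'
python3 m.py 8
```

```text
time_s: 8.05
eef_pos: [0.4891, 0.2692, 0.0944]
tool_rot: [-3.141, -0.002, 0.199]
ft_force: [-0.5, -0.2, -4.3]
finger_gap: 0.0614
time_s: 8.55
eef_pos: [0.5025, 0.1953, 0.0921]
tool_rot: [-3.141, 0.003, 0.2]
ft_force: [-0.3, 1.0, -3.0]
finger_gap: 0.0612
t 9.05 e [0.504 0.195 0.093] gap 0.0609 Mx 0.0263 +- 0.0103  My -0.0002 F [-0.08  0.23 -3.58] tau5-7 [ 0.0268  0.0042 -0.0005]
time_s: 9.55
eef_pos: [0.489, 0.2675, 0.0933]
tool_rot: [3.14, 0.0, 0.198]
ft_force: [0.4, -0.8, -3.8]
finger_gap: 0.061
t 10.05 e [0.489 0.269 0.093] gap 0.0609 Mx -0.0491 +- 0.0105  My -0.0015 F [-0.06  0.05 -3.07] tau5-7 [-0.0186 -0.0033  0.0006]
time_s: 10.55
eef_pos: [0.5035, 0.1956, 0.0933]
tool_rot: [-3.14, 0.0, 0.2]
ft_force: [0.6, 0.3, -4.7]
finger_gap: 0.0611
t 10.95 e [0.504 0.195 0.093] gap 0.061 Mx 0.0334 +- 0.0087  My 0.0109 F [-0.05  0.01 -3.3 ] tau5-7 [ 0.0285 -0.0014 -0.0007]
time_s: 11.45
eef_pos: [0.4889, 0.2675, 0.0933]
tool_rot: [3.14, 0.0, 0.198]
ft_force: [0.5, -0.8, -2.9]
finger_gap: 0.0614
t 11.85 e [0.489 0.268 0.093] gap 0.061 Mx -0.0475 +- 0.0111  My -0.0219 F [-0.13 -0.31 -3.35] tau5-7 [-0.0207 -0.0038  0.0007]
```

Module C's moment shifts by about −0.08 N m and repeats on both strokes, which looks like a loose core. As a control I'll set it down gently and shake the other two.

```bash
python3 -m pendant '[[1,[0,0,15],[0,0,0]],[1,[0,0,30],[0,0,0]],[1,[0,0,25],[0,0,0]],[1,[0,0,12],[0,0,0]],[1,[0,0,6],[0,0,0]],[1,[0,0,3],[0,0,0]],[1,[0,0,1],[0,0,0]],[1,[0,0,1],[0,0,0]],[1,[0,0,0],[0,0,0]]]'
python3 -m pendant '[[-1,[0,0,0],[0,0,0]],[-1,[0,0,0],[0,0,0]],[-1,[0,0,0],[0,0,0]],[-1,[0,0,0],[0,0,0]],[-1,[0,0,0],[0,0,0]],[-1,[0,0,-20],[0,0,0]],[-1,[0,0,-40],[0,0,0]],[-1,[0,0,-30],[0,0,0]],[-1,[0,0,-10],[0,0,0]],[-1,[0,0,0],[0,0,0]]]'
```

```text
time_s: 12.75
eef_pos: [0.4891, 0.2691, 0.001]
tool_rot: [-3.141, -0.001, 0.199]
ft_force: [-0.6, 0.5, -3.7]
finger_gap: 0.0611
time_s: 13.75
eef_pos: [0.4896, 0.2693, 0.1017]
tool_rot: [-3.14, -0.003, 0.199]
ft_force: [0.5, -0.1, 0.2]
finger_gap: 0.0852
```

```bash
python3 -m pendant '[[-1,[12,46,0],[0,0,0]],[-1,[12,46,0],[0,0,0]],[-1,[13,46,0],[0,0,0]],[-1,[0,0,0],[0,0,0]],[-1,[0,0,30],[0,0,0]],[-1,[0,0,40],[0,0,0]],[-1,[0,0,20],[0,0,0]],[-1,[0,0,10],[0,0,0]],[-1,[0,0,0],[0,0,0]]]'
python3 -m pendant '[[1,[0,0,0],[0,0,0]],[1,[0,0,0],[0,0,0]],[1,[0,0,0],[0,0,0]],[1,[0,0,0],[0,0,0]],[1,[0,0,0],[0,0,0]],[1,[0,0,0],[0,0,0]]]'
python3 -m pendant '[[1,[0,0,-8],[0,0,0]],[1,[0,0,-20],[0,0,0]],[1,[0,0,-30],[0,0,0]],[1,[0,0,-25],[0,0,0]],[1,[0,0,-10],[0,0,0]],[1,[0,0,0],[0,0,0]]]'
python3 -m pendant '[[1,[0,38,0],[0,0,0]],[1,[0,38,0],[0,0,0]],[1,[0,0,0],[0,0,0]],[1,[0,0,0],[0,0,0]],[1,[0,0,0],[0,0,0]]]'
python3 m.py 16
python3 -m pendant '[[1,[0,-38,0],[0,0,0]],[1,[0,-38,0],[0,0,0]],[1,[0,0,0],[0,0,0]],[1,[0,0,0],[0,0,0]],[1,[0,0,0],[0,0,0]]]'
python3 m.py 16
```

```text
time_s: 14.65
eef_pos: [0.5503, 0.1405, -0.002]
tool_rot: [3.141, 0.005, 0.199]
ft_force: [0.3, 0.0, 0.0]
finger_gap: 0.0855
time_s: 15.25
eef_pos: [0.5532, 0.1411, 0.0016]
tool_rot: [-3.141, -0.002, 0.199]
ft_force: [-0.5, 0.1, 6.0]
finger_gap: 0.0609
time_s: 15.85
eef_pos: [0.5526, 0.1411, 0.0943]
tool_rot: [-3.141, -0.002, 0.199]
ft_force: [-0.7, -0.2, -3.3]
finger_gap: 0.0612
time_s: 16.35
eef_pos: [0.5659, 0.0676, 0.0918]
tool_rot: [-3.14, 0.003, 0.2]
ft_force: [0.8, -0.1, -3.6]
finger_gap: 0.0612
t 17.15 e [0.567 0.066 0.093] gap 0.0606 Mx -0.0010 +- 0.0060  My -0.0061 F [-0.    0.04 -3.53] tau5-7 [ 0.0043  0.0075 -0.0002]
time_s: 17.65
eef_pos: [0.5525, 0.1396, 0.0934]
tool_rot: [3.14, -0.0, 0.198]
ft_force: [-0.3, 0.6, -3.5]
finger_gap: 0.0611
t 18.45 e [0.552 0.141 0.093] gap 0.0615 Mx -0.0230 +- 0.0071  My -0.0057 F [ 0.02  0.1  -3.96] tau5-7 [0.0008 0.0037 0.0003]
```

B is sound: its moment hardly changes, and joint 5 torque moves by 0.003 against 0.047 for C. I'll put B down and look towards A and the cradle.

```bash
python3 -m pendant '[[1,[0,0,15],[0,0,0]],[1,[0,0,30],[0,0,0]],[1,[0,0,25],[0,0,0]],[1,[0,0,12],[0,0,0]],[1,[0,0,6],[0,0,0]],[1,[0,0,3],[0,0,0]],[1,[0,0,1],[0,0,0]],[1,[0,0,1],[0,0,0]],[1,[0,0,0],[0,0,0]]]'
python3 -m pendant '[[-1,[0,0,0],[0,0,0]],[-1,[0,0,0],[0,0,0]],[-1,[0,0,0],[0,0,0]],[-1,[0,0,0],[0,0,0]],[-1,[0,0,0],[0,0,0]],[-1,[0,0,-20],[0,0,0]],[-1,[0,0,-40],[0,0,0]],[-1,[0,0,-50],[0,0,0]],[-1,[0,0,-50],[0,0,0]],[-1,[0,0,-40],[0,0,0]]]'
python3 -m pendant '[[-1,[0,50,0],[0,0,0]],[-1,[0,50,0],[0,0,0]],[-1,[0,50,0],[0,0,0]],[-1,[0,40,0],[0,0,0]],[-1,[0,0,0],[0,0,0]],[-1,[0,0,0],[0,0,0]]]'
python3 - <<'E'
from h import *
import pickle
C=cam("wrist"); im=r.get_image("wrist"); cv2.imwrite("pics/w2.png",im); pickle.dump(C,open("w2.pkl","wb"))
print(r.state()["time_s"])
E
```

```text
time_s: 19.35
eef_pos: [0.5531, 0.141, 0.0016]
tool_rot: [-3.141, -0.002, 0.199]
ft_force: [-0.7, -0.5, 1.9]
finger_gap: 0.061
time_s: 20.35
eef_pos: [0.5528, 0.1408, 0.2034]
tool_rot: [-3.142, -0.003, 0.199]
ft_force: [1.2, 0.3, -0.3]
finger_gap: 0.0853
time_s: 20.95
eef_pos: [0.5895, -0.0467, 0.2001]
tool_rot: [-3.141, 0.001, 0.196]
ft_force: [0.3, 1.7, 0.6]
finger_gap: 0.0854
21.0
```

View pics/w2.png

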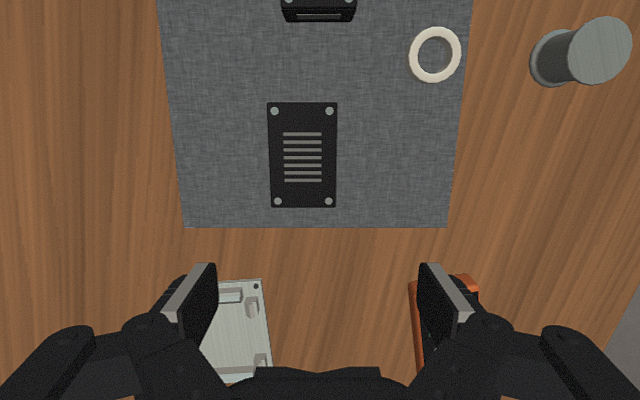

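The wrist view shows A with screws at about (274,111), (329,111), (278,201) and (328,201). The cradle is partly visible at lower left.

```bash
python3 - <<'E'
from h import *
import pickle
C=pickle.load(open("w2.pkl","rb"))
c,_=fit(C,[(274,111),(329,111),(278,201),(328,201)])
s=r.state(); e=s["eef_pos"]; y=s["tool_rot"][2]; print(e,y)
d=c-e[:2]; print("tool d", (d@[np.cos(y),np.sin(y)]*1e3).round(1),(d@[np.sin(y),-np.cos(y)]*1e3).round(1))
E
```

```text
c [ 0.5718 -0.027 ] yaw(long) 0.199 yaw(short) 0.196 L,W 0.082 0.0476
[ 0.58955874 -0.04459642  0.2000122 ] 0.19920941999449227
tool d -13.9 -20.8
```

```bash
python3 -m pendant '[[-1,[-14,-21,20],[0,0,0]],[-1,[0,0,45],[0,0,0]],[-1,[0,0,45],[0,0,0]],[-1,[0,0,45],[0,0,0]],[-1,[0,0,30],[0,0,0]],[-1,[0,0,14],[0,0,0]],[-1,[0,0,0],[0,0,0]]]'
python3 -m pendant '[[1,[0,0,0],[0,0,0]],[1,[0,0,0],[0,0,0]],[1,[0,0,0],[0,0,0]],[1,[0,0,0],[0,0,0]],[1,[0,0,0],[0,0,0]],[1,[0,0,0],[0,0,0]]]'
python3 -m pendant '[[1,[0,0,-8],[0,0,0]],[1,[0,0,-20],[0,0,0]],[1,[0,0,-30],[0,0,0]],[1,[0,0,-25],[0,0,0]],[1,[0,0,-10],[0,0,0]],[1,[0,0,0],[0,0,0]]]'
python3 -m pendant '[[1,[0,38,0],[0,0,0]],[1,[0,38,0],[0,0,0]],[1,[0,0,0],[0,0,0]],[1,[0,0,0],[0,0,0]],[1,[0,0,0],[0,0,0]]]'
python3 m.py 14
python3 -m pendant '[[1,[0,-38,0],[0,0,0]],[1,[0,-38,0],[0,0,0]],[1,[0,0,0],[0,0,0]],[1,[0,0,0],[0,0,0]],[1,[0,0,0],[0,0,0]]]'
python3 m.py 14
```

```text
time_s: 21.7
eef_pos: [0.5706, -0.0257, -0.0003]
tool_rot: [-3.14, 0.004, 0.201]
ft_force: [-0.8, -0.3, -0.4]
finger_gap: 0.0852
time_s: 22.3
eef_pos: [0.5735, -0.0274, 0.0034]
tool_rot: [3.141, -0.004, 0.199]
ft_force: [-0.5, 0.6, 6.8]
finger_gap: 0.061
time_s: 22.9
eef_pos: [0.5727, -0.0276, 0.0956]
tool_rot: [3.141, -0.003, 0.199]
ft_force: [0.3, -0.1, -4.2]
finger_gap: 0.061
time_s: 23.4
eef_pos: [0.5858, -0.1006, 0.0928]
tool_rot: [-3.139, 0.003, 0.2]
ft_force: [-0.7, -0.1, -3.7]
finger_gap: 0.0609
t 24.1 e [ 0.587 -0.102  0.094] gap 0.061 Mx -0.0192 +- 0.0097  My -0.0090 F [ 0.08 -0.04 -3.4 ] tau5-7 [ 0.0063  0.0096 -0.0002]
time_s: 24.6
eef_pos: [0.5722, -0.0291, 0.0946]
tool_rot: [3.14, -0.0, 0.198]
ft_force: [0.9, -0.8, -3.1]
finger_gap: 0.0612
t 25.3 e [ 0.572 -0.028  0.094] gap 0.0612 Mx -0.0168 +- 0.0069  My -0.0045 F [ 0.06  0.13 -3.53] tau5-7 [0.0022 0.0053 0.0004]
```

A is sound too, so C is the loose one. I'll set A down and look at the cradle.

```bash
python3 -m pendant '[[1,[0,0,15],[0,0,0]],[1,[0,0,30],[0,0,0]],[1,[0,0,25],[0,0,0]],[1,[0,0,12],[0,0,0]],[1,[0,0,6],[0,0,0]],[1,[0,0,3],[0,0,0]],[1,[0,0,1],[0,0,0]],[1,[0,0,1],[0,0,0]],[1,[0,0,0],[0,0,0]]]'
python3 -m pendant '[[-1,[0,0,0],[0,0,0]],[-1,[0,0,0],[0,0,0]],[-1,[0,0,0],[0,0,0]],[-1,[0,0,0],[0,0,0]],[-1,[0,0,0],[0,0,0]],[-1,[0,0,-20],[0,0,0]],[-1,[0,0,-40],[0,0,0]],[-1,[0,0,-40],[0,0,0]],[-1,[0,0,-40],[0,0,0]],[-1,[0,0,-40],[0,0,0]]]'
python3 -m pendant '[[-1,[-18,44,0],[0,0,0]],[-1,[-18,44,0],[0,0,0]],[-1,[-18,45,0],[0,0,0]],[-1,[-18,45,0],[0,0,0]],[-1,[-18,45,0],[0,0,0]],[-1,[0,0,0],[0,0,0]],[-1,[0,0,0],[0,0,0]]]'
python3 - <<'E'
from h import *
import pickle
C=cam("wrist"); im=r.get_image("wrist"); cv2.imwrite("pics/w3.png",im); pickle.dump(C,open("w3.pkl","wb"))
s=r.state(); print(s["time_s"],s["eef_pos"],s["tool_rot"],s["joint_pos"])
cv2.imwrite("pics/w3c.png",cv2.resize(im[70:270,180:460],None,fx=2.8,fy=2.8,interpolation=cv2.INTER_CUBIC))
E
```

```text
time_s: 26.2
eef_pos: [0.5725, -0.0277, 0.0035]
tool_rot: [3.141, -0.002, 0.199]
ft_force: [-2.6, 0.4, 5.4]
finger_gap: 0.061
time_s: 27.2
eef_pos: [0.5716, -0.0276, 0.1828]
tool_rot: [3.142, 0.0, 0.199]
ft_force: [0.6, 0.1, -0.6]
finger_gap: 0.0858
time_s: 27.9
eef_pos: [0.5268, -0.2658, 0.1811]
tool_rot: [3.142, 0.001, 0.195]
ft_force: [0.5, 0.8, -0.3]
finger_gap: 0.0852
27.95 [ 0.52775008 -0.26346503  0.1810032 ] [-3.14037773e+00  2.31298199e-05  1.98664738e-01] [ 0.2399361   0.56234141  0.29936553  1.64883132 -0.19420514  0.96048226
  0.80638899]
```

View pics/w3c.png

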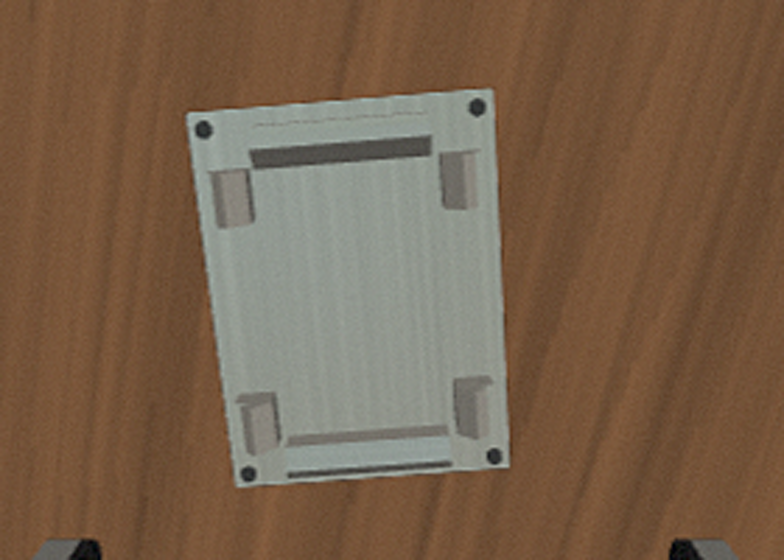

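The crop shows the cradle base corners at about (187,113), (494,89), (509,467) and (237,487), and the pocket is empty. I'll fit its pose using the known size, leaving the plane height free as a check.

```bash
python3 - <<'E'
from h import *
import pickle
from scipy.optimize import least_squares
C=pickle.load(open("w3.pkl","rb")); K,p,Rm=C
q=np.array([(187,113),(494,89),(237,487),(509,467)])/2.8+[180,70]-0.0
L=np.array([(-53,70),(53,70),(-53,-70),(53,-70)])/1e3
def proj(v):
    c,s=np.cos(v[2]),np.sin(v[2]); P=L@np.array([[c,s],[-s,c]])+v[:2]
    return np.array([w2px("wrist",[*a,v[3]],C) for a in P])
for free in(True,False):
    f=lambda v:(proj(np.r_[v[:3],v[3] if free else .008])-q).ravel()
    o=least_squares(f,[.53,-.26,.2,.008]); print(o.x.round(4),"res",np.abs(o.fun).max().round(2))
# same for modules: outline box top from w1 (C) and w2 (A): use screw spacing ratio
CS=cam("scene")
v=o.x
for a in ((-53,70),(53,70),(53,-70),(-53,-70)):
    c,s=np.cos(v[2]),np.sin(v[2]); a=np.array(a)/1e3; X=[v[0]+c*a[0]-s*a[1],v[1]+s*a[0]+c*a[1],.008]; print("scene px",w2px("scene",X,CS).round(1))
im=cv2.imread("pics/scene0.png"); cv2.imwrite("pics/cr.png",im[160:220,210:300])
m=(im[160:220,210:300].min(2)>110).astype(np.uint8); cc=cv2.findContours(m,0,2)[0]; k=max(cc,key=cv2.contourArea); print((cv2.approxPolyDP(cv2.convexHull(k),4,True)[:,0]+[210,160]).tolist())
E
```

```text
[ 0.5177 -0.2701  0.2712  0.0052] res 0.23
[ 0.5177 -0.2696  0.2711  0.008 ] res 0.64
scene px [278.5 174.4]
scene px [277.6 205.1]
scene px [223.3 205.9]
scene px [227.2 175. ]
[[279, 175], [278, 206], [224, 206], [227, 175]]
```

The cradle fit is good: the free plane height comes out at 5 mm against 8 mm, and it reprojects into the scene camera within 1 px. The pocket is at (0.518,-0.270), yaw 0.271. I'll fetch C.

```bash
python3 -m pendant '[[-1,[5,-44,0],[0,0,0]],[-1,[5,-44,0],[0,0,0]],[-1,[6,-44,0],[0,0,0]],[-1,[6,-44,0],[0,0,0]],[-1,[6,-44,0],[0,0,0]],[-1,[6,-44,0],[0,0,0]],[-1,[6,-44,0],[0,0,0]],[-1,[6,-44,0],[0,0,0]],[-1,[6,-44,0],[0,0,0]],[-1,[5,-44,0],[0,0,0]],[-1,[5,-44,0],[0,0,0]],[-1,[5,-45,0],[0,0,0]]]'
python3 -m pendant '[[-1,[0,0,0],[0,0,0]],[-1,[0,0,40],[0,0,0]],[-1,[0,0,40],[0,0,0]]]'
python3 - <<'E'
from h import *
import pickle
C=cam("wrist"); im=r.get_image("wrist"); cv2.imwrite("pics/w4.png",im); pickle.dump(C,open("w4.pkl","wb"))
s=r.state(); print(s["time_s"],s["eef_pos"],s["tool_rot"])
T=[w2px("wrist",[.489+a*np.cos(.197)-b*np.sin(.197),.2685+a*np.sin(.197)+b*np.cos(.197),.057],C) for a,b in((-.025,.042),(.025,.042),(-.025,-.042),(.025,-.042))]
print(np.round(T,1).tolist())
g=im.mean(2); 
P=[]
for u,v in np.round(T).astype(int):
    w=g[v-14:v+15,u-14:u+15]; _,_,st,ce=cv2.connectedComponentsWithStats((w>110).astype(np.uint8)); print([(ce[i]+[u-14,v-14]).round(1).tolist()+[int(st[i,4])] for i in range(1,len(ce)) if st[i,4]>8])
E
```

```text
time_s: 29.15
eef_pos: [0.4869, 0.2719, 0.1813]
tool_rot: [-3.141, 0.001, 0.203]
ft_force: [0.8, 0.1, -0.5]
finger_gap: 0.0855
time_s: 29.45
eef_pos: [0.4884, 0.2708, 0.1015]
tool_rot: [-3.139, -0.003, 0.204]
ft_force: [0.7, -1.2, -0.6]
finger_gap: 0.0856
29.5 [0.48318737 0.26790835 0.09426757] [3.13877537 0.01148726 0.20339061]
[[276.9, 156.6], [358.0, 157.1], [280.3, 278.3], [352.9, 278.6]]
[[265.3, 146.1, 16], [265.7, 153.4, 10], [278.8, 156.7, 97]]
[[369.6, 144.4, 16], [356.6, 157.1, 97]]
[[281.8, 275.9, 70], [270.3, 280.8, 14], [271.8, 287.5, 13], [280.5, 289.8, 37]]
[[364.6, 272.2, 23], [351.9, 276.1, 71]]
```

```bash
python3 -m pendant '[[-1,[0,0,0],[0,0,0]],[-1,[0,0,0],[0,0,0]]]'
cat > scr.py <<'E'
from h import *
def screws(C,im,c,yaw,z,thr=110):
    out=[]
    for a,b in((-.0245,.0415),(.0245,.0415),(-.0245,-.0415),(.0245,-.0415)):
        X=[c[0]+a*np.cos(yaw)-b*np.sin(yaw),c[1]+a*np.sin(yaw)+b*np.cos(yaw),z]
        u,v=np.round(w2px("wrist",X,C)).astype(int); w=im.mean(2)[v-14:v+15,u-14:u+15]
        n,_,st,ce=cv2.connectedComponentsWithStats((w>thr).astype(np.uint8))
        ok=[i for i in range(1,n) if 40<st[i,4]<160 and max(st[i,2:4])<17]
        i=min(ok,key=lambda i:np.hypot(*(ce[i]-14))) ; out.append(ce[i]+[u-14,v-14])
    return np.array(out)
E
python3 - <<'E'
from scr import *
C=cam("wrist"); im=r.get_image("wrist"); s=r.state(); print(s["eef_pos"],s["tool_rot"])
q=screws(C,im,(.489,.2685),.197,.057); print(q.round(1).tolist()); fit(C,q)
E
```

```text
time_s: 29.7
eef_pos: [0.4894, 0.2689, 0.1027]
tool_rot: [-3.141, -0.002, 0.2]
ft_force: [0.8, -0.2, 0.7]
finger_gap: 0.0855
[0.49002869 0.26895507 0.10335609] [-3.14017047 -0.00363903  0.19992882]
[[277.7, 153.0], [355.2, 153.1], [281.5, 272.2], [351.4, 272.1]]
c [0.4889 0.2695] yaw(long) 0.199 yaw(short) 0.199 L,W 0.082 0.048
```

```bash
python3 -m pendant '[[-1,[0,0,40],[0,0,0]],[-1,[0,0,35],[0,0,0]],[-1,[0,0,18],[0,0,0]],[-1,[0,0,8],[0,0,0]],[-1,[0,0,0],[0,0,0]],[-1,[0,0,0],[0,0,0]]]'
python3 -m pendant '[[1,[0,0,0],[0,0,0]],[1,[0,0,0],[0,0,0]],[1,[0,0,0],[0,0,0]],[1,[0,0,0],[0,0,0]],[1,[0,0,0],[0,0,0]],[1,[0,0,0],[0,0,0]]]'
python3 -m pendant '[[1,[0,0,-8],[0,0,0]],[1,[0,0,-20],[0,0,0]],[1,[0,0,-30],[0,0,0]],[1,[0,0,-30],[0,0,0]],[1,[0,0,-25],[0,0,0]],[1,[0,0,-10],[0,0,0]],[1,[0,0,0],[0,0,0]]]'
python3 -m pendant '[[1,[-3,20,0],[0,0,0]],[1,[-5,36,0],[0,0,0]],[1,[-6,42,0],[0,0,0]],[1,[-6,42,0],[0,0,0]],[1,[-6,42,0],[0,0,0]],[1,[-6,42,0],[0,0,0]],[1,[-6,42,0],[0,0,0]],[1,[-6,42,0],[0,0,0]]]'
python3 -m pendant '[[1,[-6,42,0],[0,0,0]],[1,[-6,42,0],[0,0,0]],[1,[-6,42,0],[0,0,0]],[1,[-6,42,0],[0,0,0]],[1,[-6,36,0],[0,0,0]],[1,[-4,22,0],[0,0,0]],[1,[0,0,0],[0,0,-0.036]],[1,[0,0,0],[0,0,-0.036]],[1,[0,0,0],[0,0,0]],[1,[0,0,0],[0,0,0]]]'
python3 - <<'E'
from scr import *
import pickle
C=cam("wrist"); im=r.get_image("wrist"); s=r.state(); print(s["eef_pos"],s["tool_rot"])
cv2.imwrite("pics/w5.png",im); pickle.dump((C,s["eef_pos"]),open("w5.pkl","wb"))
z=s["eef_pos"][2]+.056
try:
    q=screws(C,im,s["eef_pos"][:2],.271,z,130); print(q.round(1).tolist()); fit(C,q,z)
except Exception as x: print(x)
E
```

```text
time_s: 30.35
eef_pos: [0.4903, 0.2685, 0.002]
tool_rot: [-3.14, -0.003, 0.199]
ft_force: [-0.1, 0.2, 0.2]
finger_gap: 0.0854
time_s: 30.95
eef_pos: [0.4899, 0.2684, 0.0019]
tool_rot: [-3.141, -0.002, 0.199]
ft_force: [-0.9, -0.7, 6.2]
finger_gap: 0.0612
time_s: 31.65
eef_pos: [0.4893, 0.2681, 0.1244]
tool_rot: [-3.141, -0.002, 0.199]
ft_force: [-0.0, -0.2, -3.7]
finger_gap: 0.0611
time_s: 32.45
eef_pos: [0.5051, -0.0442, 0.1216]
tool_rot: [-3.141, 0.004, 0.199]
ft_force: [1.2, 0.9, -3.3]
finger_gap: 0.0611
time_s: 33.45
eef_pos: [0.518, -0.2689, 0.1226]
tool_rot: [-3.139, 0.001, 0.273]
ft_force: [0.4, 0.7, -3.8]
finger_gap: 0.061
[ 0.51818828 -0.26921592  0.12292699] [-3.14009801e+00  3.06637118e-04  2.73172115e-01]
min() iterable argument is empty
```

View pics/w5.png

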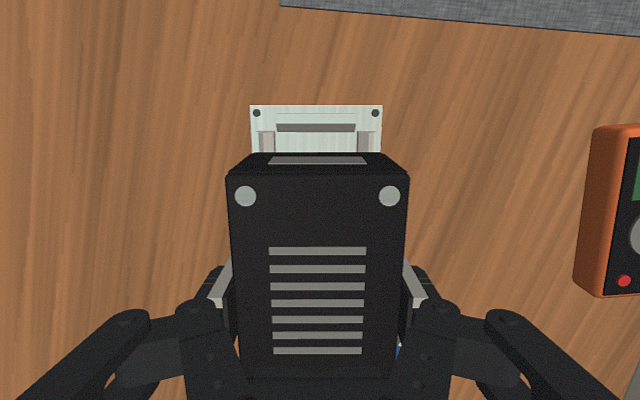

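Module and cradle are laterally aligned: module screws at (245,196) and (390,196), cradle corners at (249,105) and (383,104). I'll compute the residual offset in this same view.

```bash
python3 - <<'E'
from h import *
import pickle
C,e=pickle.load(open("w5.pkl","rb")); y=.272
ux=np.array([np.cos(y),np.sin(y)]);uy=np.array([-np.sin(y),np.cos(y)])
for z in(e[2]+.053,e[2]+.056):
    A,B=[px2w("wrist",p,z,C)[:2] for p in((245,196),(389.5,196))]
    c=(A+B)/2-.041*uy; print("module c",c.round(4),"W",np.linalg.norm(B-A).round(4),"yaw",np.arctan2(*(B-A)[::-1]).round(3),"offset tool-frame x,uy mm",((c-e[:2])@ux*1e3).round(1),((c-e[:2])@uy*1e3).round(1))
A,B=[px2w("wrist",p,.008,C)[:2] for p in((249,105),(383,104.5))]
c=(A+B)/2-.07*uy; print("cradle",c.round(4),"W",np.linalg.norm(B-A).round(4),"yaw",np.arctan2(*(B-A)[::-1]).round(3)); print("e",e)
E
```

```text
module c [ 0.5177 -0.2682] W 0.0491 yaw 0.273 offset tool-frame x,uy mm -0.2 1.1
module c [ 0.5175 -0.2674] W 0.0477 yaw 0.273 offset tool-frame x,uy mm -0.2 1.9
cradle [ 0.5171 -0.2695] W 0.1057 yaw 0.277
e [ 0.51818828 -0.26921592  0.12292699]
```

```bash
python3 -m pendant '[[1,[-0.5,1.5,15],[0,0,0]],[1,[0,0,30],[0,0,0]],[1,[0,0,25],[0,0,0]],[1,[0,0,15],[0,0,0]],[1,[0,0,5],[0,0,0]],[1,[0,0,5],[0,0,0]],[1,[0,0,5],[0,0,0]],[1,[0,0,0],[0,0,0]]]'
python3 -m pendant '[[1,[0,0,3],[0,0,0]],[1,[0,0,3],[0,0,0]],[1,[0,0,0],[0,0,0]]]'
python3 -m pendant '[[1,[0,0,3],[0,0,0]],[1,[0,0,2],[0,0,0]],[1,[0,0,0],[0,0,0]]]'
```

```text
time_s: 34.3
eef_pos: [0.5181, -0.2725, 0.0235]
tool_rot: [3.141, -0.0, 0.271]
ft_force: [-0.5, -0.6, -3.1]
finger_gap: 0.0609
time_s: 34.6
eef_pos: [0.5185, -0.2725, 0.0183]
tool_rot: [3.141, -0.001, 0.271]
ft_force: [0.1, 1.8, -3.1]
finger_gap: 0.0607
time_s: 34.9
eef_pos: [0.5174, -0.2727, 0.0116]
tool_rot: [-3.141, 0.001, 0.271]
ft_force: [0.6, -0.6, -3.1]
finger_gap: 0.0609
```

```bash
python3 -m pendant '[[1,[0,0,2],[0,0,0]],[1,[0,0,1],[0,0,0]],[1,[0,0,0],[0,0,0]],[1,[0,0,0],[0,0,0]]]'; python3 -m pendant '[[1,[0,0,1],[0,0,0]],[1,[0,0,1],[0,0,0]],[1,[0,0,0],[0,0,0]],[1,[0,0,0],[0,0,0]]]'
```

```text
time_s: 35.3
eef_pos: [0.5178, -0.2726, 0.0092]
tool_rot: [-3.141, 0.0, 0.271]
ft_force: [0.3, 0.2, -3.1]
finger_gap: 0.0612
time_s: 35.7
eef_pos: [0.5179, -0.2726, 0.0073]
tool_rot: [-3.142, 0.0, 0.271]
ft_force: [-0.3, -0.1, -2.7]
finger_gap: 0.0613
```

```bash
python3 -m pendant '[[1,[0,0,1],[0,0,0]],[1,[0,0,0],[0,0,0]],[1,[0,0,0],[0,0,0]]]'; python3 -m pendant '[[1,[0,0,1],[0,0,0]],[1,[0,0,0],[0,0,0]],[1,[0,0,0],[0,0,0]]]'
```

```text
time_s: 36.0
eef_pos: [0.518, -0.2726, 0.0069]
tool_rot: [3.142, -0.0, 0.271]
ft_force: [-2.5, 1.8, 3.4]
finger_gap: 0.0612
time_s: 36.3
eef_pos: [0.518, -0.2726, 0.0069]
tool_rot: [-3.142, -0.001, 0.271]
ft_force: [-3.8, 2.1, 9.6]
finger_gap: 0.0608
```

Floor contact came at eef z 0.0069, and the mat grasp height of 0.0019 plus 5 mm gives exactly that, so it is home. Now I'll release, retreat and check.

```bash
python3 -m pendant '[[1,[0,0,-1],[0,0,0]],[-1,[0,0,0],[0,0,0]],[-1,[0,0,0],[0,0,0]],[-1,[0,0,0],[0,0,0]],[-1,[0,0,0],[0,0,0]],[-1,[0,0,0],[0,0,0]],[-1,[0,0,-15],[0,0,0]],[-1,[0,0,-40],[0,0,0]],[-1,[0,0,-50],[0,0,0]],[-1,[0,0,-50],[0,0,0]],[-1,[0,0,-20],[0,0,0]]]'
python3 -m pendant '[[-1,[0,-10,0],[0,0,0]],[-1,[0,0,0],[0,0,0]],[-1,[0,0,0],[0,0,0]]]'
python3 - <<'E'
from scr import *
C=cam("wrist"); w=r.get_image("wrist"); a=r.get_image("scene"); s=r.state(); print(s["time_s"],s["eef_pos"])
cv2.imwrite("pics/fin.png",np.vstack([cv2.resize(w[60:260,160:480],(640,400))[:330],cv2.resize(a[140:320,180:540],(640,320))[:270]]))
for z in(.062,.066):
    q=screws(C,w,(.5177,-.2698),.272,z,130); print(z); fit(C,q,z)
E
```

```text
time_s: 37.4
eef_pos: [0.5204, -0.2744, 0.1881]
tool_rot: [3.134, -0.008, 0.271]
ft_force: [0.3, 1.1, -0.2]
finger_gap: 0.0852
time_s: 37.7
eef_pos: [0.5144, -0.2619, 0.1803]
tool_rot: [-3.14, 0.002, 0.272]
ft_force: [0.4, 0.7, -0.7]
finger_gap: 0.0858
37.8 [ 0.51441129 -0.26259973  0.17993865]Traceback (most recent call last):
  File "<stdin>", line 5, in <module>
  File "scr.py", line 9, in screws
    i=min(ok,key=lambda i:np.hypot(*(ce[i]-14))) ; out.append(ce[i]+[u-14,v-14])
ValueError: min() iterable argument is empty
```

View pics/fin.png

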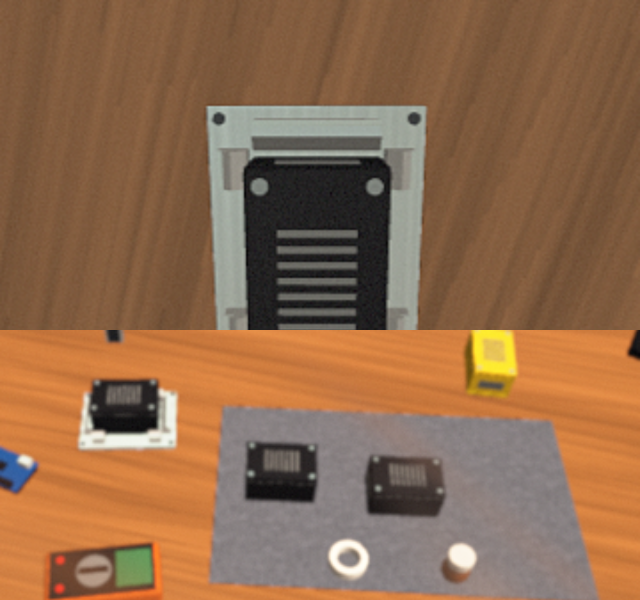

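The final view shows the module sitting square and low in the cradle, with the other two standing upright on the mat. I'll do one numeric height check and then hand in.

```bash
python3 - <<'E'
from scr import *
C=cam("wrist"); w=r.get_image("wrist")
q=screws(C,w,(.5177,-.2698),.272,.062,95) ; print(q.round(1).tolist())
for z in(.062,.069): print(z); c,y=fit(C,q,z)
E
```

```text
[[289.5, 152.1], [347.4, 152.0], [291.6, 243.2], [345.1, 243.2]]
0.062
c [ 0.5176 -0.2712] yaw(long) 0.271 yaw(short) 0.272 L,W 0.082 0.0481
0.069
c [ 0.517  -0.2693] yaw(long) 0.271 yaw(short) 0.272 L,W 0.08 0.0469
```

```bash
python3 -c "
from plant import r
print(r.hand_in(), r.state()['time_s'])"
```

```text
the job is handed in; nothing more can be done
the job is handed in; nothing more can be done
```

The loose core was in the module nearest the +y end of the mat. It is now seated in the cradle and the job is handed in. The clock read 37.8 s at the last reading, against the 72 s limit.

**Finding it:** I lifted and shook all three.

| Module | Change in moment about x (N m) | Result |
|---|---|---|
| Nearest +y end | −0.075 and −0.081, over two pairs of strokes | loose |
| Middle | −0.022 ± 0.009 | sound |
| Third | +0.002 ± 0.012 | sound |

The middle module's change is a little above noise. Joint-5 torque settled it: it moved 0.045–0.049 N m for the loose module and about 0.004 for each of the others.

**Seating:** the module went in with no resistance until it reached the floor. Contact came at tool height 6.9 mm, exactly 5 mm above its height on the mat, as expected. The last 1 mm step pressed at about 10 N.

**Last checks:**
- **Height:** the screw spacing seen from the wrist (82 x 48 mm) matches a module sitting on the pocket floor.
- **Position:** it sits within about 1.5 mm of the measured pocket centre, with the same yaw.
- **The rest:** the other two stand upright on the mat. Of the other things, those in the final crop (multimeter, tape, jar, yellow look-alike) looked unmoved by eye; I did not check the spool, screwdriver or the white look-alike.

**What went wrong or disagreed:**
- **First grasp:** the fingertips sat about 30 mm higher than the stated tool geometry, so it missed and pressed on that module's top with about 21 N. The module did not move, and I regrasped lower.
- **Screw detection:** the automatic detection failed twice and needed a hand-read position and a lower threshold.

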